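# Open the child-locked medicine case

### The arm

A 6-joint arm with a two-finger parallel gripper is mounted at the origin on the work surface. World frame = base frame: x ahead of the robot, y to its left, z up, the work surface at z = 0. Lengths are in m, angles in rad, forces in N, time in s.
With the tool pointing down it reaches from about 0.25 to 0.725 m from the base axis. Payload 9.7 kg.
Tool frame: the origin (TCP) lies midway between the tips of the shut fingers; the grasp point (between the pads) lies 19 mm behind it; z points along the fingers, y is the direction in which the jaws open and shut (so a half turn about z gives the same grasp; the last joint's range is limited). The gripper opens to 85 mm and grips with 20 to 120 N. Pads are 22 mm wide; open, the fingers measure 114 mm over their backs; the gripper's body (76 mm by 85 mm) begins 54 mm behind the grasp point. The pads swing forward as they close: fully open they stand 13 mm farther back than shut.
Start: joints at [1.204, 0.087, 0.176, 1.66, 0, 1.571], TCP at [0.197, 0.513, 0.231] pointing down, gripper open.
Joint ranges: [-3.13, 3.13], [-0.85, 1.81], [-1.15, 1.24], [-2.2, 2.28], [-1.44, 1.52], [-3.14, 3.14]. Speed limits (rad/s): [2.22, 2.22, 2.57, 3.14, 3.14, 3.14].

### API

Orientations are given as a unit quaternion [x, y, z, w].
In Python, from cell import arm gives the robot as it stands. The module is installed in compiled form; this text tells all that it offers. Calls block until the motion is done:
- arm.goto(position, orientation): joint-space move of the TCP to a pose.
- arm.move_l(position, ori=None, feed=0.15, max_force=None): straight line of the TCP; ori=None keeps the orientation; feed is the mean speed in m/s. With max_force (N) it stops when the force on the tool has changed by that much, and returns True; else False.
- arm.goto_joints(angles): joint-space move.
- arm.move_gripper(opening, strength=None): finger opening in m; strength is the grip in N (None keeps the last); returns when the fingers have stopped.
- arm.hold(seconds).
- arm.ik(position, orientation): joint angles nearest the present ones, or None.
- arm.grab_frame(name): name is "scene" or "top" or "wrist"; returns a dict with "img" (420x560x3 uint8, red, green, blue), "mtx" (3x3 intrinsics, pixels), "R" (3x3) and "t" (3): a world point X has camera coordinates R X + t; the wrist camera has in their place "hand_eye" (4x4, takes a point from camera to tool coordinates, whose origin is the TCP and whose axes are the flange's). Camera axes: x right, y down, z forward; pixel columns grow to the right and rows downward; lengths in m; the calibration is good to about 2 mm. A picture is of the moment at which its call begins: read the wrist's pose just before it. There is no depth.
A pose or a line that the arm cannot do raises arm.MotionError and nothing moves.
- arm.sign_off(): hands the job in, once; it reports no verdict.
Trained networks look in a picture, given as the dict that the camera call returned (one of the last four; its "shot" number tells which), for a name from the list of things; names that differ only in an ending like _2 or _b are one class to them, and where a whole thing is asked for, a point or a joint stands for the part that bears it (a point fixed in the world has none). Each returns a list of dicts, best first, with "score" (0 to 1); they miss things now and then, are a little off and sometimes report something else, mostly with a low value. They report only what shows in the picture. A call takes as long as a camera call.
- arm.recognise(target, picture): "position" ([row, column] in pixels, amid what is visible of it).
- arm.silhouettes(target, picture): "pixels" (420x560 bool, what is visible of it) and "position" ([row, column] in pixels, amid what is visible of it).
Readings, each from a call of its own:
- arm.current_clock(): time.
- arm.current_joint_positions(): joint angles.
- arm.current_qvel(): joint speeds.
- arm.current_tau(): joint torques, N m.
- arm.current_tcp_pos(): TCP position.
- arm.current_ee_rot(): TCP orientation.
- arm.current_force(): force on the tool from outside, world axes, zero at the start.
- arm.current_wrist_torque(): the same for the moment, N m.
- arm.current_gripper_width(): finger opening in m.
Only numpy, scipy, OpenCV 4.12 (cv2) and the standard library are available. Lean on these libraries where they do the work, as an engineer would, in place of code of your own. Each camera call takes 0.05 s, during which the arm holds its last target.

### The job

Open the medicine case on the counter: press its child-lock tab down and slide it all the way back off the lever, lift the lever right up, then raise the lid until it stands upright, and let go. The tab is thin plastic and not mounted exactly, so feel for it and push it gently, and never strain the lever against the lock. Leave the other kitchen things where they stand.

Things in the scene. Friction and masses are not known exactly. Their poses are not given: they have to be found in the camera images.
- case: Grey steel medicine case fixed to the counter, 170 (x) by 220 (y) mm, box 90 mm high, lid top 108 mm above the counter. Origin: centre of its underside. x points from the front (robot's side) to the rear hinge, z up. On the lid's centre line, front to rear: the lever's pivot bracket, the lever lying flat pointing rearwards, then the lock with its tab.
- tab_place (a point): Nominal centre of the top of the unpressed, locked tab button: case x +39 mm, 142 mm above the counter; fixed to the lid. The lock is screwed down through slots on a rubber pad: the real tab stands up to 3 mm to the front or rear and up to 3.5 mm higher or lower, not reported. White ribbed button, 28 mm wide, flat 28 mm long in x, a ridge 4 mm high and thick across its rear end.
- tab (a joint): Slide of the tab, m: 0 locked (steel tongue over the lever's nose), 0.013 fully back at a hard stop, towards the rear hinge (case +x), friction 1.5 N; stays where left. It slides only with its button pressed over 3 mm: the spring yields at 5.6 N, bottom 3.6 mm down at 8.1 N. Past 8 mm the button can pop up again. Over 22 N, press and push added, breaks it.
- lever_grip (a point): On the centre line of the steel lever, 48 mm from its pivot. Bar 24 mm wide (case y), 10 mm thick, from 8 mm in front of the pivot to 62 mm behind it, then a thin 12 mm nose under the tab's tongue. Shut, it lies level, 14 mm clear of the lid top. The 42 mm wide lock base begins 70 to 76 mm from the pivot, the tongue 65 to 71 mm.
- lever_pivot (a point): The lever's hinge axis (along the case's y), on the lid: case x -62 mm, 127 mm above the counter with the lid shut; swings with the lid. Bracket ears stand 18 mm to either side of it, 20 mm long in x, up to 9 mm above it.
- lever (a joint): Lever angle relative to the lid, rad: 0 flat, pointing rearwards; grows as its rear end is lifted, stop at 1.25 (nearly upright). Friction 0.12 N m, stays where left. A hook under it holds the lid shut until about 0.25. More than 20 N between the lever and the closed tab breaks the lock.
- case_hinge (a point): Middle of the lid's hinge line at the top rear edge of the box: case x +85 mm, 90 mm above the counter, along the case's y.
- lid_edge (a point): Middle of the lower front edge of the lid, 176 mm from the hinge line; the lid is 18 mm thick and overhangs the box by 6 mm there.
- lid (a joint): Lid angle, rad: 0 shut, 1.57 upright, stop at 1.75 (leaning slightly back beyond the hinge). Lid 0.55 kg, friction hinge 0.5 N m, so it stays where left.
- mug: White ceramic mug, 84 mm wide, 95 mm high, beside the case. Origin: centre of its underside.
- measuring_cup: Stainless steel measuring cup, 76 mm wide, 55 mm high, with a flat handle. Origin: centre of the cup's underside.
- spatula: Green silicone spatula, 270 mm long, lying beside the case. Origin: under its middle.
- colander: Red plastic colander, 216 mm wide, 90 mm high, two side handles. Origin: centre of its underside.
- jar: Glass jar with a steel twist cap, 80 mm wide, 120 mm high, behind the case. Origin: centre of its underside.
- pepper_mill: Dark wooden pepper mill, 52 mm wide, 150 mm high, behind the case. Origin: centre of its underside.

How it is judged:
By the outcome, as a careful person would: the job done as asked, in the order asked, and still so for the second after the job is handed in, with the robot touching nothing.
It also fails if it takes over 54 s, if anything falls off the work surface, if the arm or the gripper's body presses on something with over 40 N, if the wrist force passes 120 N, or if a joint passes its speed limit or range.

## Working session

There is one attempt and no reset: what is moved stays moved. The work goes in short steps, each a Python script; the robot and the scene stay as the last script left them, time stands still between calls to the robot, and variables do not carry over. Pictures are saved under pics/ and viewed, and the job is handed in when it is done.

```bash
mkdir -p pics; ls; python3 - <<'E'
from cell import arm
import cv2
print(arm.current_clock(),arm.current_tcp_pos(),arm.current_ee_rot(),arm.current_force(),arm.current_gripper_width())
for n in ["scene","top","wrist"]:
    f=arm.grab_frame(n); cv2.imwrite(f"pics/{n}0.png",f["img"][:,:,::-1])
    print(n,f["mtx"].round(1).tolist(),{k:f[k].round(4).tolist() for k in("R","t","hand_eye") if k in f})
    if n!="wrist":
        for t in ["case","tab","lever","lid","tab_place","lever_grip","lever_pivot","case_hinge","lid_edge","mug","jar","pepper_mill"]:
            print(t,[(round(d["score"],2),[round(float(v),1) for v in d["position"]]) for d in arm.recognise(t,f)][:2])
print(arm.current_clock())
E
```

```text
pics
0.0 [0.19714768 0.51320316 0.23057278] [ 1.82377856e-01  9.83228291e-01 -6.54446320e-04 -1.32103302e-04] [-0.06859705  0.15062727 -0.38232774] 0.08529504313704597
scene [[408.0, 0.0, 282.1], [0.0, 408.0, 208.8], [0.0, 0.0, 1.0]] {'R': [[0.8101, 0.5858, 0.025], [0.3356, -0.4282, -0.8391], [-0.4808, 0.6881, -0.5435]], 't': [-0.4536, -0.0709, 1.3468]}
case [(0.92, [209.2, 262.7])]
tab [(0.46, [185.9, 279.8]), (0.39, [183.4, 259.5])]
lever [(0.7, [188.7, 281.9]), (0.56, [210.4, 263.6])]
lid [(0.84, [194.7, 268.1])]
tab_place [(0.85, [193.8, 264.5])]
lever_grip [(0.42, [181.3, 259.5])]
lever_pivot [(0.78, [196.1, 267.6]), (0.2, [185.3, 259.1])]
case_hinge [(0.88, [210.7, 268.0])]
lid_edge [(0.92, [193.4, 265.3]), (0.29, [243.2, 323.3])]
mug [(0.75, [164.7, 297.3]), (0.44, [194.4, 267.9])]
jar [(0.6, [206.7, 338.9])]
pepper_mill [(0.94, [241.9, 326.6])]
top [[485.9, 0.0, 278.3], [0.0, 485.9, 213.1], [0.0, 0.0, 1.0]] {'R': [[-0.02, -0.9998, 0.0049], [-0.9959, 0.0195, -0.0887], [0.0885, -0.0066, -0.9961]], 't': [0.0336, 0.5631, 1.2486]}
case [(0.89, [258.4, 257.1])]
tab [(0.78, [247.5, 251.6]), (0.67, [229.0, 403.9])]
lever [(0.75, [272.4, 256.0]), (0.31, [231.8, 333.1])]
lid [(0.95, [258.2, 255.3])]
tab_place [(0.65, [259.0, 259.4])]
lever_grip [(0.7, [273.5, 258.6])]
lever_pivot [(0.86, [260.6, 256.2])]
case_hinge [(0.96, [257.5, 255.0])]
lid_edge [(0.91, [263.1, 259.2]), (0.63, [276.3, 260.7])]
mug [(0.57, [274.5, 182.7]), (0.19, [231.4, 335.9])]
jar [(0.87, [194.8, 212.3]), (0.24, [255.5, 256.8])]
pepper_mill [(0.9, [179.2, 273.9]), (0.69, [276.1, 262.2])]
wrist [[361.5, 0.0, 275.2], [0.0, 361.5, 209.2], [0.0, 0.0, 1.0]] {'hand_eye': [[-0.0008, -0.9499, -0.3126, 0.0792], [1.0, -0.0008, -0.0003, 0.0001], [0.0, -0.3126, 0.9499, -0.143], [0.0, 0.0, 0.0, 1.0]]}
1.35
```

View pics/scene0.png

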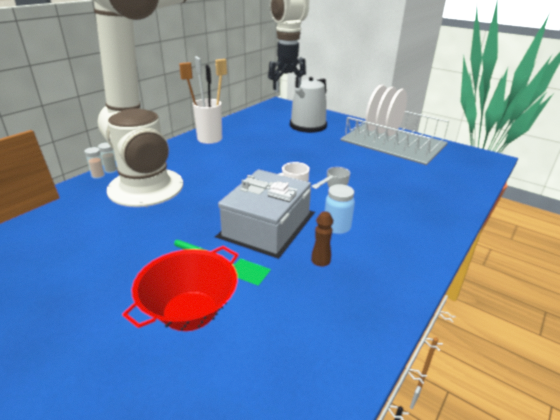

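View pics/top0.png

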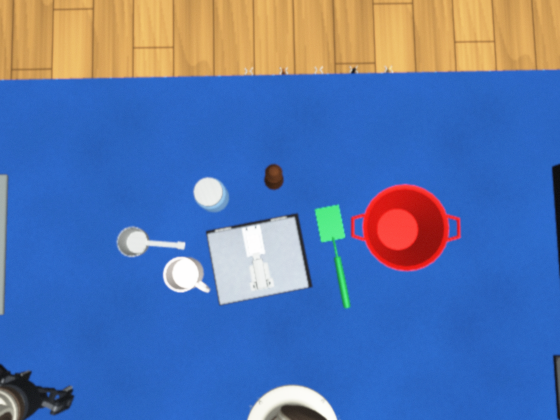

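View pics/wrist0.png

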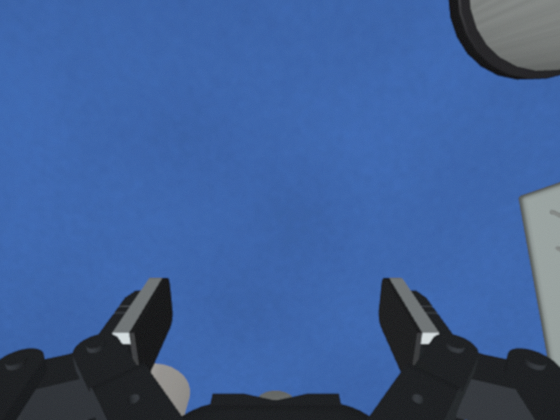

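The scene view shows the case at about (263,209), mug and measuring cup on its far side, and the spatula and colander near. In the top view, the lid's corners are about (207,232), (297,215), (310,287) and (219,304), with the lock at (253,240) and the lever at (260,270). The case is turned slightly. I'll fit the lid outline next.

```bash
cat > h.py <<'E'
from cell import arm
import numpy as np, cv2
from scipy.spatial.transform import Rotation as Rt
def back(f,uv,z,Twc=None):
    """pixel (col,row) -> world point on plane z"""
    K=f["mtx"]; d=np.linalg.inv(K)@np.array([uv[0],uv[1],1.0])
    if Twc is None: R,t=f["R"],f["t"]; o=-R.T@t; d=R.T@d
    else: o=Twc[:3,3]; d=Twc[:3,:3]@d
    return o+d*(z-o[2])/d[2]
def wrist():
    p=np.array(arm.current_tcp_pos()); q=arm.current_ee_rot()
    f=arm.grab_frame("wrist"); T=np.eye(4); T[:3,:3]=Rt.from_quat(q).as_matrix(); T[:3,3]=p
    return f,T@f["hand_eye"]
def proj(f,X,Twc=None):
    if Twc is None: c=f["R"]@X+f["t"]
    else: c=Twc[:3,:3].T@(X-Twc[:3,3])
    u=f["mtx"]@c; return u[:2]/u[2]
E
python3 - <<'E'
from h import *
f=arm.grab_frame("top")
s=arm.silhouettes("lid",f)
print([(d["score"],d["pixels"].sum(),d["position"]) for d in s])
m=s[0]["pixels"]
rc,cc=np.nonzero(m)
P=np.array([back(f,(c,r),0.108)[:2] for r,c in zip(rc,cc)])
r=cv2.minAreaRect(P.astype(np.float32)*1000); print(r)
img=f["img"][:,:,::-1].copy(); img[m]=img[m]//2+[0,0,120]
cv2.imwrite("pics/lid.png",cv2.resize(img[160:340,160:400].astype(np.uint8),None,fx=3,fy=3,interpolation=cv2.INTER_NEAREST))
E
```

```text
[(0.72, np.int64(6516), [260.2, 258.2])]
((442.90740966796875, 76.25851440429688), (176.67095947265625, 219.66136169433594), 10.009631156921387)
```

View pics/lid.png

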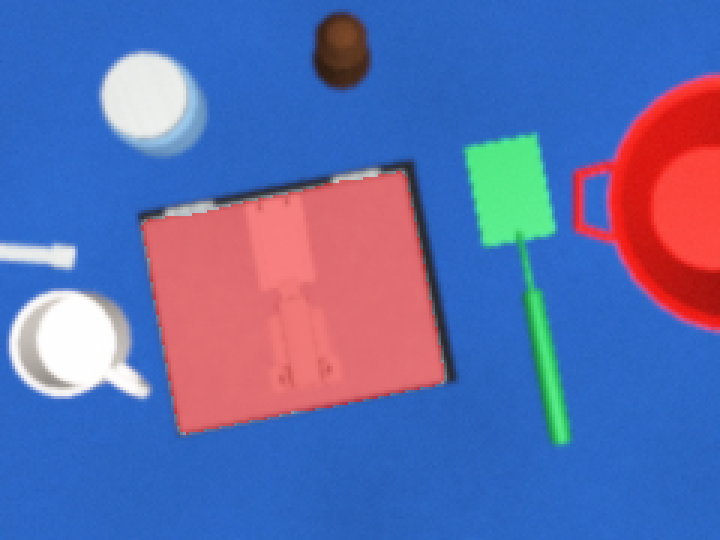

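The lid fit measures 176.7 x 219.7 mm, which matches, with yaw of about +10° and the case origin near (0.446, 0.077). Next I'll check which tool poses the arm can reach.

```bash
cat >> h.py <<'E'
C=np.array([0.4459,0.0768]); yaw=np.radians(10.0)
def W(x,y,z):
    c,s=np.cos(yaw),np.sin(yaw); return np.array([C[0]+c*x-s*y,C[1]+s*x+c*y,z])
def Q(pitch=0,flip=1):
    """tool down; pitch>0 tips tool z forward (case +x). flip=1: tool x=+case x (camera at rear), -1: opposite"""
    R0=np.array([[1,0,0],[0,-1,0],[0,0,-1.]]) if flip==1 else np.array([[-1,0,0],[0,1,0],[0,0,-1.]])
    return (Rt.from_euler('z',yaw)*Rt.from_euler('y',-pitch)*Rt.from_matrix(R0)).as_quat()
def relax(): pass
E
python3 - <<'E'
from h import *
print(Rt.from_quat(Q(0.5)).as_matrix()[:,2])
def t(n,p,q):
    j=arm.ik(p,q); print(n,None if j is None else np.round(j,2))
for fl in (1,-1):
    print("flip",fl)
    t("look",W(-10,0,0)*0+W(-.03,0,.26),Q(0,fl))
    t("tab",W(.034,0,.142),Q(0,fl))
    for g in(0,.3,.6,.9,1.25):
        x,z=-.062+.048*np.cos(g),.127+.048*np.sin(g)
        for pt in np.arange(-.4,1.3,.2):
            d=np.array([np.sin(pt),0,-np.cos(pt)])*.016
            j=arm.ik(W(x+d[0],0,z+d[2]),Q(pt,fl))
            print(f"g{g} p{pt:.1f}",'-' if j is None else 'ok',end=' ')
        print()
    for l in(0,.2,.5,.8,1.1,1.4,1.6):
        x,z=.085-.17*np.cos(l),.09+.17*np.sin(l)
        for pt in np.arange(-.6,1.6,.2):
            d=np.array([np.sin(pt),0,-np.cos(pt)])*.01
            j=arm.ik(W(x+d[0]*1,.0,z+d[2]),Q(pt,fl))
            print(f"l{l} p{pt:.1f}",'-' if j is None else 'ok',end=' ')
        print()
print(arm.current_clock())
E
```

```text
[ 0.47214199  0.08325137 -0.87758256]
flip 1
look [ 0.17 -0.2  -0.04  1.73  0.    3.14]
tab [ 0.17 -0.08 -0.16  1.49  0.    3.14]
g0 p-0.4 ok g0 p-0.2 ok g0 p0.0 ok g0 p0.2 ok g0 p0.4 ok g0 p0.6 ok g0 p0.8 - g0 p1.0 - g0 p1.2 - 
g0.3 p-0.4 ok g0.3 p-0.2 ok g0.3 p0.0 ok g0.3 p0.2 ok g0.3 p0.4 ok g0.3 p0.6 - g0.3 p0.8 - g0.3 p1.0 - g0.3 p1.2 - 
g0.6 p-0.4 ok g0.6 p-0.2 ok g0.6 p0.0 ok g0.6 p0.2 ok g0.6 p0.4 ok g0.6 p0.6 - g0.6 p0.8 - g0.6 p1.0 - g0.6 p1.2 - 
g0.9 p-0.4 ok g0.9 p-0.2 ok g0.9 p0.0 ok g0.9 p0.2 ok g0.9 p0.4 ok g0.9 p0.6 - g0.9 p0.8 - g0.9 p1.0 - g0.9 p1.2 - 
g1.25 p-0.4 ok g1.25 p-0.2 ok g1.25 p0.0 ok g1.25 p0.2 ok g1.25 p0.4 ok g1.25 p0.6 - g1.25 p0.8 - g1.25 p1.0 - g1.25 p1.2 - 
l0 p-0.6 ok l0 p-0.4 ok l0 p-0.2 ok l0 p0.0 ok l0 p0.2 ok l0 p0.4 ok l0 p0.6 - l0 p0.8 - l0 p1.0 - l0 p1.2 - l0 p1.4 - 
l0.2 p-0.6 ok l0.2 p-0.4 ok l0.2 p-0.2 ok l0.2 p0.0 ok l0.2 p0.2 ok l0.2 p0.4 ok l0.2 p0.6 - l0.2 p0.8 - l0.2 p1.0 - l0.2 p1.2 - l0.2 p1.4 - 
l0.5 p-0.6 ok l0.5 p-0.4 ok l0.5 p-0.2 ok l0.5 p0.0 ok l0.5 p0.2 ok l0.5 p0.4 ok l0.5 p0.6 - l0.5 p0.8 - l0.5 p1.0 - l0.5 p1.2 - l0.5 p1
[... 1521 characters left out ...]
5 p-0.4 ok l0.5 p-0.2 ok l0.5 p0.0 ok l0.5 p0.2 ok l0.5 p0.4 ok l0.5 p0.6 - l0.5 p0.8 - l0.5 p1.0 - l0.5 p1.2 - l0.5 p1.4 - 
l0.8 p-0.6 ok l0.8 p-0.4 ok l0.8 p-0.2 ok l0.8 p0.0 ok l0.8 p0.2 ok l0.8 p0.4 ok l0.8 p0.6 - l0.8 p0.8 - l0.8 p1.0 - l0.8 p1.2 - l0.8 p1.4 - 
l1.1 p-0.6 ok l1.1 p-0.4 ok l1.1 p-0.2 ok l1.1 p0.0 ok l1.1 p0.2 ok l1.1 p0.4 ok l1.1 p0.6 ok l1.1 p0.8 - l1.1 p1.0 - l1.1 p1.2 - l1.1 p1.4 - 
l1.4 p-0.6 - l1.4 p-0.4 ok l1.4 p-0.2 ok l1.4 p0.0 ok l1.4 p0.2 ok l1.4 p0.4 ok l1.4 p0.6 ok l1.4 p0.8 ok l1.4 p1.0 - l1.4 p1.2 - l1.4 p1.4 - 
l1.6 p-0.6 - l1.6 p-0.4 ok l1.6 p-0.2 ok l1.6 p0.0 ok l1.6 p0.2 ok l1.6 p0.4 ok l1.6 p0.6 ok l1.6 p0.8 ok l1.6 p1.0 - l1.6 p1.2 - l1.6 p1.4 - 
1.45
```

```bash
python3 - <<'E'
from h import *
arm.goto(W(.0,0,.25),Q(0,-1))
print(arm.current_clock())
arm.move_gripper(0.0,30)
print(arm.current_clock(),arm.current_tcp_pos(),arm.current_gripper_width(),arm.current_force())
f,T=wrist()
np.savez("w1.npz",T=T,img=f["img"],mtx=f["mtx"])
img=f["img"][:,:,::-1].copy(); 
for n in ["tab","lever","lid"]:
    for d in arm.silhouettes(n,f)[:1]:
        rc,cc=np.nonzero(d["pixels"]); c=[]
        z={"tab":.142,"lever":.132,"lid":.108}[n]
        P=np.array([back(f,(u,v),z,T)[:2] for v,u in zip(rc,cc)])
        print(n,d["score"],d["position"],len(rc),cv2.minAreaRect((P*1000).astype(np.float32)))
        cs,_=cv2.findContours(d["pixels"].astype(np.uint8),0,2); cv2.drawContours(img,cs,-1,(0,0,255),1)
for X,col in [((.039,0,.142),(255,0,0)),((-.062,0,.132),(0,255,0)),((-.014,0,.132),(0,255,0)),((-.091,.11,.108),(0,255,255)),((-.091,-.11,.108),(0,255,255)),((.085,.11,.108),(0,255,255)),((.085,-.11,.108),(0,255,255))]:
    u=proj(f,W(*X),T); cv2.circle(img,tuple(int(v) for v in u),3,col,1); print(X,u.round(1))
cv2.imwrite("pics/w1.png",img)
print(arm.current_clock())
E
```

```text
3.275
4.0417 [0.44589545 0.07679104 0.24998087] -0.000257577651518892 [-0.0961711   0.28643929 -0.65449785]
tab 0.73 [240.1, 278.2] 1926 ((474.6312255859375, 82.17947387695312), (52.01587677001953, 29.06689453125), 9.04968547821045)
lever 0.93 [152.4, 275.2] 3217 ((415.7456970214844, 71.91331481933594), (75.52519226074219, 23.962312698364258), 9.424098014831543)
lid 0.93 [176.0, 275.7] 54838 ((443.1861877441406, 76.81339263916016), (174.6409454345703, 217.79539489746094), 9.93759536743164)
(0.039, 0, 0.142) [275.9 253.7]
(-0.062, 0, 0.132) [275.8 116.2]
(-0.014, 0, 0.132) [275.8 182.8]
(-0.091, 0.11, 0.108) [424.6  73.4]
(-0.091, -0.11, 0.108) [126.8  73.7]
(0.085, 0.11, 0.108) [399.3 284.2]
(0.085, -0.11, 0.108) [152.4 284.5]
4.2417
```

View pics/w1.png

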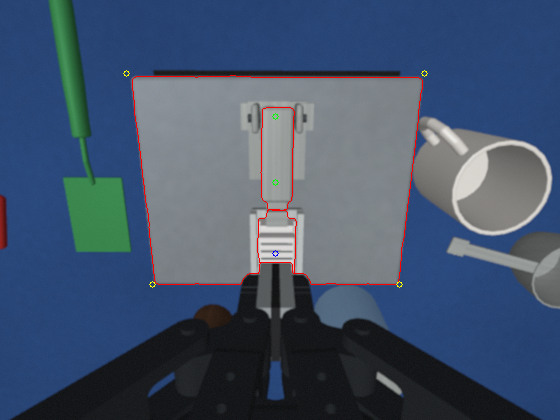

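The wrist view (front at top) shows the lever at (278,155) and the lock with its ribbed tab at (278,240), partly hidden by the shut fingers. The projected lid corners agree within 4 px. I'll zoom in on the lock.

```bash
python3 - <<'E'
import numpy as np,cv2
d=np.load("w1.npz"); im=d["img"][:,:,::-1][90:290,210:345]
cv2.imwrite("pics/z1.png",cv2.resize(im,None,fx=3,fy=3,interpolation=cv2.INTER_CUBIC))
E
```

```text
(no output)
```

View pics/z1.png

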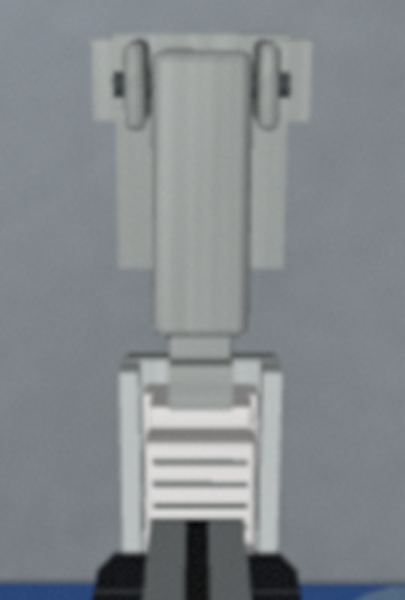

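```bash
sed -i 's/^C=.*/C=np.array([0.4461,0.0772]); yaw=np.radians(9.97)/' h.py; cat >> h.py <<'E'
def st(tag=""):
    p=np.array(arm.current_tcp_pos()); c,s=np.cos(yaw),np.sin(yaw); d=p[:2]-C
    F=np.array(arm.current_force())
    print(tag,"t%.2f"%arm.current_clock(),"case mm",np.round([1e3*(c*d[0]+s*d[1]),1e3*(-s*d[0]+c*d[1]),1e3*p[2]],2),"Fcase",np.round([c*F[0]+s*F[1],-s*F[0]+c*F[1],F[2]],2)); return F
E
python3 - <<'E'
from h import *
arm.goto(W(.036,0,.165),Q(0,-1)); st("above")
arm.move_l(W(.036,0,.152),feed=.06); arm.hold(.2)
for i in range(4): arm.hold(.03); st()
r=arm.move_l(W(.036,0,.134),feed=.015,max_force=2.0); st(r)
arm.hold(.2); st()
E
```

```text
above t4.70 case mm [ 35.41  -0.   165.42] Fcase [-0.14  0.59  0.59]
 t5.30 case mm [ 36.1    0.   152.37] Fcase [ 0.51 -1.06 -0.85]
 t5.33 case mm [ 36.11  -0.   152.33] Fcase [ 0.99 -0.26 -0.24]
 t5.37 case mm [3.6070e+01 1.0000e-02 1.5224e+02] Fcase [-0.03  0.01  0.09]
 t5.40 case mm [3.6060e+01 1.0000e-02 1.5221e+02] Fcase [ 0.62 -0.2   0.43]
True t6.16 case mm [ 35.92   0.   140.98] Fcase [-1.04 -0.45  5.96]
 t6.36 case mm [ 3.593e+01 -1.000e-02  1.413e+02] Fcase [-0.64  0.57  4.85]
```

```bash
cat >> h.py <<'E'
def Favg(n=8):
    a=[]
    for _ in range(n): arm.hold(.01); a.append(arm.current_force())
    F=np.mean(a,0); c,s=np.cos(yaw),np.sin(yaw)
    return np.array([c*F[0]+s*F[1],-s*F[0]+c*F[1],F[2]])
E
python3 - <<'E'
from h import *
print(Favg().round(2))
z=.1408
while z>.1355:
    r=arm.move_l(W(.036,0,z),feed=.02,max_force=6); F=Favg(); p=arm.current_tcp_pos()
    print(round(z*1e3,1),round(p[2]*1e3,2),F.round(2),r)
    if F[2]>8.0: break
    z-=.0006
st()
E
```

```text
[-0.58  0.01  5.48]
140.8 141.34 [-1.1   0.15  5.63] False
140.2 140.78 [-0.83  0.05  5.86] False
139.6 140.23 [-1.34  0.14  6.09] False
139.0 139.69 [-1.46 -0.17  6.73] False
138.4 139.17 [-1.24 -0.06  7.06] False
137.8 138.65 [-1.29 -0.03  6.8 ] False
137.2 138.08 [-1.22 -0.02  7.59] False
136.6 137.79 [-1.4   0.32  8.81] False
 t8.96 case mm [ 36.47  -0.   137.79] Fcase [-1.54  0.09  8.31]
```

```bash
python3 - <<'E'
from h import *
x=.036
for i in range(12):
    x+=.0025
    r=arm.move_l(W(x,0,.1366),feed=.025,max_force=6); F=Favg(5); st((i,r,round(x*1e3,1),F.round(2)))
    if r or -F[0]>7 or F[2]-F[0]>17: break
E
```

```text
(0, False, 38.5, array([-0.25, -0.05,  8.83])) t9.25 case mm [ 3.9180e+01 -4.0000e-02  1.3779e+02] Fcase [-0.8  -0.82  9.15]
(1, False, 41.0, array([ 0.31, -0.06,  8.86])) t9.54 case mm [ 4.170e+01 -1.000e-02  1.378e+02] Fcase [ 0.55 -0.02  9.56]
(2, False, 43.5, array([ 0.63, -0.05,  8.65])) t9.83 case mm [ 4.4210e+01 -3.0000e-02  1.3778e+02] Fcase [0.46 0.04 8.35]
(3, False, 46.0, array([ 0.21, -0.24,  8.84])) t10.12 case mm [ 4.6690e+01 -2.0000e-02  1.3779e+02] Fcase [0.07 0.45 9.08]
(4, False, 48.5, array([-1.1 , -0.46,  9.54])) t10.42 case mm [ 4.898e+01 -2.000e-02  1.378e+02] Fcase [-1.01 -0.54  8.95]
(5, False, 51.0, array([-5.69, -0.08, 11.56])) t10.71 case mm [ 50.73   0.   137.78] Fcase [-5.49 -0.38 11.35]
```

```bash
python3 - <<'E'
from h import *
arm.move_l(W(.0495,0,.1366),feed=.03)
arm.move_l(W(.0485,0,.150),feed=.05);st()
arm.goto(W(.0,0,.25),Q(0,-1)); arm.hold(.15); st()
f,T=wrist()
np.savez("w2.npz",T=T,img=f["img"],mtx=f["mtx"])
im=f["img"][:,:,::-1][90:290,210:345]
a=np.load("w1.npz")["img"][:,:,::-1][90:290,210:345]
cv2.imwrite("pics/z2.png",cv2.resize(np.hstack([a,im]),None,fx=2.9,fy=2.9,interpolation=cv2.INTER_CUBIC))
E
```

```text
t11.38 case mm [ 48.48  -0.   149.85] Fcase [-0.17  0.06  0.04]
 t12.04 case mm [-1.6000e-01  0.0000e+00  2.4852e+02] Fcase [-0.24 -0.16 -0.06]
```

View pics/z2.png

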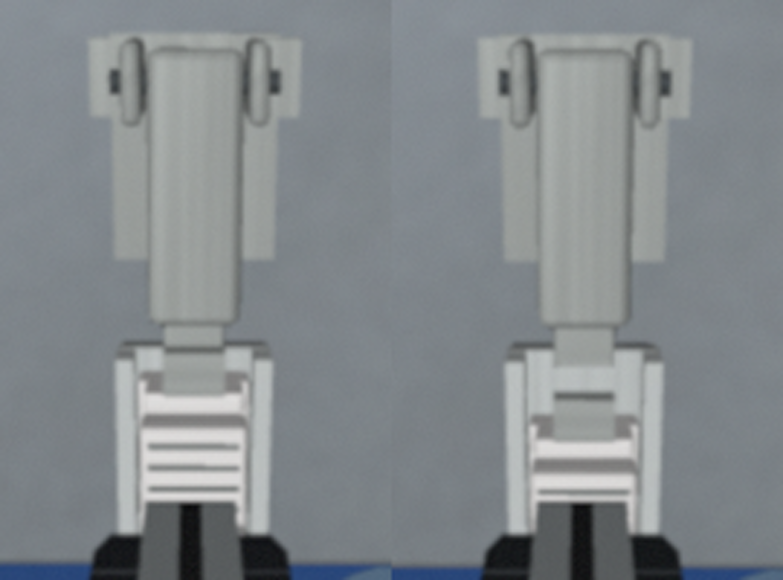

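```bash
python3 - <<'E'
from h import *
def prof(fn):
    d=np.load(fn); f={"mtx":d["mtx"]}; g=cv2.cvtColor(d["img"],cv2.COLOR_RGB2GRAY).astype(float)
    T=d["T"]; c,s=np.cos(yaw),np.sin(yaw)
    # sample along case x at z, averaging over y band
    for nm,z,y0,y1,xs in [("btn",.1415,-.010,.010,np.arange(.012,.046,.0003)),("tongue",.136,-.005,.005,np.arange(-.006,.034,.0003))]:
        v=[]
        for x in xs:
            uv=np.array([proj(f,W(x,y,z),T) for y in np.linspace(y0,y1,9)],np.float32)
            v.append(cv2.remap(g.astype(np.float32),uv[:,0].copy(),uv[:,1].copy(),cv2.INTER_LINEAR).mean())
        yield nm,xs,np.array(v)
for (n,xs,a),(_,_,b) in zip(prof("w1.npz"),prof("w2.npz")):
    print(n); 
    for x,p,q in zip(xs[::3],a[::3],b[::3]): print("%.1f:%d/%d"%(x*1e3,p,q),end="  ")
    print()
    # shift by correlation
    best=[]
    for k in range(25,50):
        A=a[:len(a)-k]; B=b[k:]; best.append((np.corrcoef(A,B)[0,1],k*.3))
    print(sorted(best)[-4:])
E
```

```text
btn
12.0:146/186  12.9:148/185  13.8:149/177  14.7:149/153  15.6:161/128  16.5:190/136  17.4:213/157  18.3:218/166  19.2:217/167  20.1:210/163  21.0:185/153  21.9:140/146  22.8:123/145  23.7:127/146  24.6:143/147  25.5:179/148  26.4:207/149  27.3:216/156  28.2:216/181  29.1:197/208  30.0:154/217  30.9:144/216  31.8:186/210  32.7:213/183  33.6:217/142  34.5:212/125  35.4:190/126  36.3:153/135  37.2:157/163  38.1:197/196  39.0:215/213  39.9:217/217  40.8:212/213  41.7:181/183  42.6:130/139  43.5:165/161  44.4:209/190  45.3:206/156  
[(np.float64(0.7535775470345328), 11.4), (np.float64(0.8105108239523148), 12.299999999999999), (np.float64(0.8130642033469201), 11.7), (np.float64(0.8342580639370286), 12.0)]
tongue
-6.0:156/156  -5.1:156/156  -4.2:156/156  -3.3:154/154  -2.4:143/143  -1.5:130/131  -0.6:139/138  0.3:155/154  1.2:158/157  2.1:158/157  3.0:157/157  3.9:151/157  4.8:128/156  5.7:103/155  6.6:122/155  7.5:151/156  8.4:160/159  9.3:160/167  10.2:159/179  11.1:156/186  12.0:153/186  12.9:153/186  13.8:154/186  14.7:156/186  15.6:158/179  16.5:157/151  17.4:157/114  18.3:173/109  19.2:204/137  20.1:218/156  21.0:218/160  21.9:214/159  22.8:199/157  23.7:162/154  24.6:130/152  25.5:125/153  26.4:132/154  27.3:158/156  28.2:195/158  29.1:213/155  30.0:218/158  30.9:212/185  31.8:184/213  32.7:145/217  33.6:156/215  
[(np.float64(0.7469939771910056), 11.7), (np.float64(0.7690470726654834), 12.6), (np.float64(0.7782816303564338), 12.0), (np.float64(0.7859780997264914), 12.299999999999999)]
```

The tab has moved about 12 of its 13 mm. My 1.5 mm back-off while still pressing probably dragged it forward. I'll press again, push to the stop and lift straight up.

```bash
python3 - <<'E'
from h import *
arm.goto(W(.0483,0,.150),Q(0,-1)); arm.hold(.1)
r=arm.move_l(W(.0483,0,.1395),feed=.02,max_force=8.5); st(r)
z=.1386
while z>.1355:
    r=arm.move_l(W(.0483,0,z),feed=.02,max_force=6); F=Favg(6); p=arm.current_tcp_pos()
    print(round(z*1e3,1),round(p[2]*1e3,2),F.round(2),r)
    if F[2]>8.3: break
    z-=.0006
z=max(z,.1355)
for x in (.0488,.0494,.0500,.0506,.0512,.0518,.0524,.0530,.0536):
    r=arm.move_l(W(x,0,z),feed=.02,max_force=5); F=Favg(6); st((r,round(x*1e3,1),F.round(2)))
    if r or F[2]-F[0]>16.5: break
arm.move_l(W(x,0,.150),feed=.05); st()
arm.goto(W(.0,0,.25),Q(0,-1)); arm.hold(.1)
f,T=wrist(); np.savez("w3.npz",T=T,img=f["img"],mtx=f["mtx"])
def prof(fn):
    d=np.load(fn); f={"mtx":d["mtx"]}; g=cv2.cvtColor(d["img"],cv2.COLOR_RGB2GRAY).astype(np.float32); T=d["T"]
    for nm,zz,y0,y1,xs in [("btn",.1415,-.010,.010,np.arange(.020,.046,.0003)),("tongue",.136,-.005,.005,np.arange(-.006,.034,.0003))]:
        v=[]
        for xx in xs:
            uv=np.array([proj(f,W(xx,y,zz),T) for y in np.linspace(y0,y1,9)],np.float32)
            v.append(cv2.remap(g,uv[:,0].copy(),uv[:,1].copy(),cv2.INTER_LINEAR).mean())
        yield nm,xs,np.array(v)
for n in ("w1.npz","w2.npz","w3.npz"):
    for nm,xs,v in prof(n):
        k=v.argmin(); print(n,nm,"darkest x mm",round(xs[k]*1e3,1), "min",round(v.min()))
        if nm=="tongue" : print([ (round(x*1e3,1),int(q)) for x,q in zip(xs[::4],v[::4]) if 14<x*1e3<26])
E
```

```text
False t13.38 case mm [ 4.8400e+01 -3.0000e-02  1.4012e+02] Fcase [-2.2   0.27  6.27]
138.6 139.35 [-1.2  -0.43  7.03] False
138.0 138.82 [-1.23 -0.1   6.96] False
137.4 138.27 [-1.21 -0.02  7.4 ] False
136.8 137.79 [-1.3   0.06  8.41] False
(False, 48.8, array([-1.08, -0.24,  8.04])) t14.88 case mm [ 4.9150e+01 -1.0000e-02  1.3777e+02] Fcase [-2.08 -0.94  7.74]
(False, 49.4, array([-1.46,  0.29,  8.17])) t15.18 case mm [ 4.9750e+01 -1.0000e-02  1.3782e+02] Fcase [-0.65  1.03  8.68]
(False, 50.0, array([-3.71, -0.02,  9.47])) t15.48 case mm [ 49.9   -0.   137.79] Fcase [-4.27 -0.02  8.74]
(False, 50.6, array([-6.24,  0.25, 10.75])) t15.78 case mm [ 50.04  -0.   137.78] Fcase [-6.26  0.66 11.02]
 t16.20 case mm [ 50.74  -0.   149.91] Fcase [-0.16  0.08  0.62]
w1.npz btn darkest x mm 23.0 min 124
w1.npz tongue darkest x mm 5.7 min 104
[(np.float64(14.4), 155), (np.float64(15.6), 158), (np.float64(16.8), 157), (np.float64(18.0), 166), (np.float64(19.2), 204), (np.float64(20.4), 218), (np.float64(21.6), 216), (np.float64(22.8), 199), (np.float64(24.0), 146), (np.float64(25.2), 124)]
w2.npz btn darkest x mm 45.8 min 115
w2.npz tongue darkest x mm 17.7 min 103
[(np.float64(14.4), 186), (np.float64(15.6), 179), (np.float64(16.8), 137), (np.float64(18.0), 105), (np.float64(19.2), 137), (np.float64(20.4), 158), (np.float64(21.6), 159), (np.float64(22.8), 157), (np.float64(24.0), 153), (np.float64(25.2), 152)]
w3.npz btn darkest x mm 35.3 min 124
w3.npz tongue darkest x mm 18.9 min 104
[(np.float64(14.4), 186), (np.float64(15.6), 186), (np.float64(16.8), 176), (np.float64(18.0), 130), (np.float64(19.2), 109), (np.float64(20.4), 145), (np.float64(21.6), 159), (np.float64(22.8), 159), (np.float64(24.0), 156), (np.float64(25.2), 152)]
```

A hard stop was felt at 49.7 mm, and the tongue's shift in the picture is 13.2 mm, so the tab is fully back. Now the lever.

```bash
cat >> h.py <<'E'
def lev(th,r=.046,h=.012,k=.32):
    p=k*th
    return W(-.062+r*np.cos(th)+h*np.sin(p),0.0005,.127+r*np.sin(th)-h*np.cos(p)),Q(p,-1)
E
python3 - <<'E'
from h import *
arm.move_gripper(.042,25)
p,q=lev(0)
arm.goto(p+[0,0,.035],q); 
r=arm.move_l(p,feed=.08,max_force=5); st(("down",r))
arm.move_gripper(.0,25); print(arm.current_gripper_width()); st("grip")
f=arm.grab_frame("scene"); cv2.imwrite("pics/g1.png",cv2.resize(f["img"][100:290,160:400,::-1],None,fx=3,fy=3))
E
```

```text
('down', False) t18.43 case mm [-16.07   0.49 114.93] Fcase [ 1.11 -0.62  0.02]
0.02344843620217724
grip t18.73 case mm [-15.75   0.59 115.52] Fcase [-0.55  1.7   2.45]
```

View pics/g1.png

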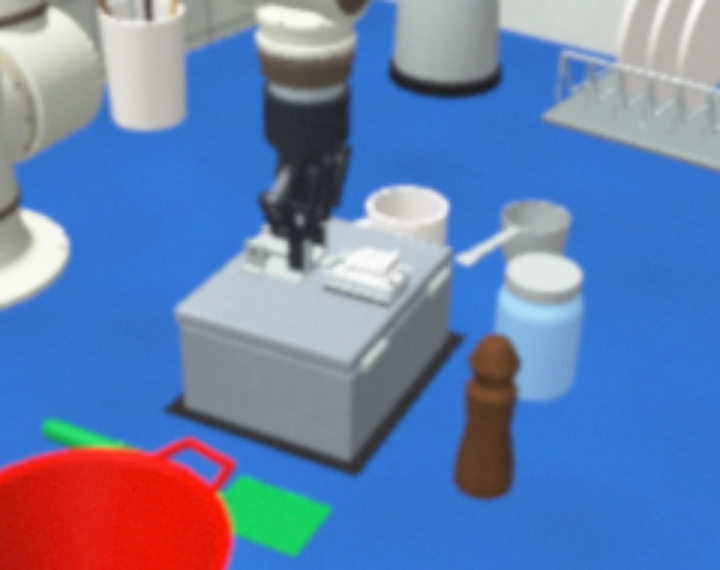

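The fingers hold the bar (width 23.4 mm), with the tab button well behind them. Lifting now.

```bash
python3 - <<'E'
from h import *
for th in (.1,.3,.5,.7,.9,1.05,1.2,1.27):
    p,q=lev(th)
    r=arm.move_l(p,ori=q,feed=.07,max_force=12); F=st((th,r)); 
    if r: break
print(arm.current_gripper_width(),Favg().round(2))
f=arm.grab_frame("scene"); cv2.imwrite("pics/g2.png",cv2.resize(f["img"][100:290,160:400,::-1],None,fx=3,fy=3))
E
```

```text
(0.1, False) t19.02 case mm [-15.84   0.6  119.7 ] Fcase [ 0.38  1.95 -2.73]
(0.3, False) t19.31 case mm [-17.37   0.56 128.73] Fcase [-0.97  2.14 -1.71]
(0.5, False) t19.58 case mm [-20.18   0.57 137.07] Fcase [-2.73  2.85 -2.86]
(0.7, False) t19.86 case mm [-24.53   0.56 144.73] Fcase [-2.68  2.62 -2.9 ]
(0.9, False) t20.13 case mm [-30.27   0.56 151.31] Fcase [-1.94  1.88 -4.79]
(1.05, False) t20.38 case mm [-35.26   0.55 155.42] Fcase [-1.18  2.89 -5.59]
(1.2, False) t20.63 case mm [-40.91   0.54 158.76] Fcase [ 1.26  2.99 -4.35]
(1.27, False) t20.88 case mm [-43.43   0.53 159.93] Fcase [ 1.4   3.42 -5.61]
0.023111123284616904 [ 1.16  2.94 -5.31]
```

View pics/g2.png

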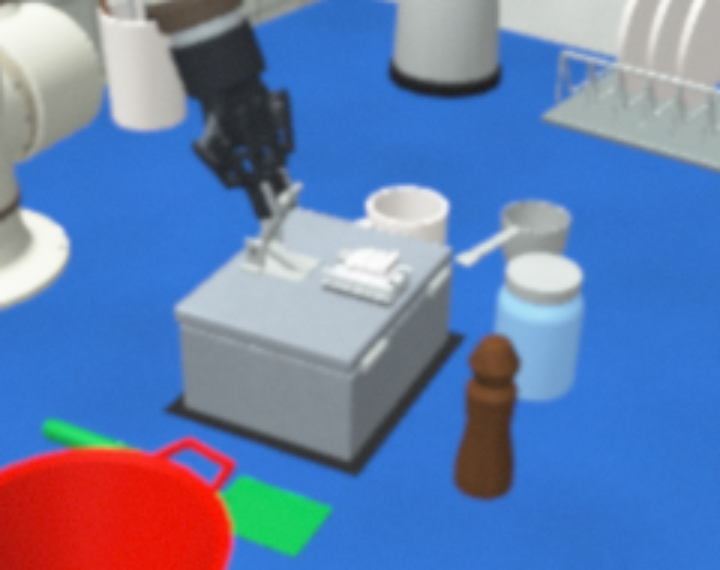

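The lever is now near upright. I'll push it gently to its stop, then plan the lid arc about the hinge while keeping this grip.

```bash
cat >> h.py <<'E'
H=np.array([.085,.090])
def casexz(p):
    d=np.array(p[:2])-C; c,s=np.cos(yaw),np.sin(yaw); return np.array([c*d[0]+s*d[1],p[2]])
def lidpose(l,g0,p,h=.012):
    v=g0-H; c,s=np.cos(l),np.sin(l)
    g=H+np.array([c*v[0]+s*v[1],-s*v[0]+c*v[1]])   # -x -> +z
    return W(g[0]+h*np.sin(p),.0005,g[1]-h*np.cos(p)),Q(p,-1)
E
python3 - <<'E'
from h import *
p0=casexz(arm.current_tcp_pos())
for dx in (.001,.002,.003,.004,.005,.006):
    p,q=lev(1.27); c=W(0,0,0)-W(dx,0,0)
    r=arm.move_l(p+c,ori=q,feed=.02,max_force=5); F=Favg(5); st((dx,r,F.round(1)))
    if r or F[0]>7: break
R=Rt.from_quat(arm.current_ee_rot()).as_matrix(); tz=Rt.from_euler('z',-yaw).as_matrix()@R[:,2]
pt=np.arctan2(tz[0],-tz[2]); p1=casexz(arm.current_tcp_pos())
g=p1-.012*np.array([np.sin(pt),-np.cos(pt)]); print("pitch",pt,"g0",g,"lever angle est",np.arctan2(g[1]-.127,g[0]+.062),np.hypot(g[1]-.127,g[0]+.062))
for l in np.arange(0,1.65,.1):
    a=arm.ik(*lidpose(l,g,.4-.45*l)); print('-' if a is None else 'ok',end=' ')
f,T=wrist(); cv2.imwrite("pics/w4.png",f["img"][:,:,::-1]); print(arm.current_clock())
E
```

```text
(0.001, False, array([ 4.2,  3.7, -5.6])) t21.29 case mm [-44.16   0.53 160.17] Fcase [ 4.63  2.88 -5.31]
(0.002, False, array([ 3.9,  3.5, -4.8])) t21.58 case mm [-45.03   0.53 160.4 ] Fcase [ 3.92  4.1  -4.16]
(0.003, False, array([ 4.4,  4. , -4.3])) t21.88 case mm [-45.89   0.55 160.62] Fcase [ 5.3   3.91 -4.71]
(0.004, False, array([ 4.7,  3.6, -3.3])) t22.17 case mm [-46.79   0.54 160.79] Fcase [ 4.97  2.45 -3.11]
(0.005, False, array([ 4.7,  4. , -3.2])) t22.46 case mm [-47.75   0.56 160.86] Fcase [ 4.88  3.9  -3.4 ]
(0.006, False, array([ 4.8,  4.1, -3.2])) t22.75 case mm [-48.72   0.56 160.91] Fcase [ 4.88  3.55 -3.22]
pitch 0.4082096374782681 g0 [-0.05348298  0.17192555] lever angle est 1.3834390851559715 0.04572575843042628
ok ok ok ok ok ok ok ok ok ok ok ok ok ok ok ok ok 22.8
```

View pics/w4.png

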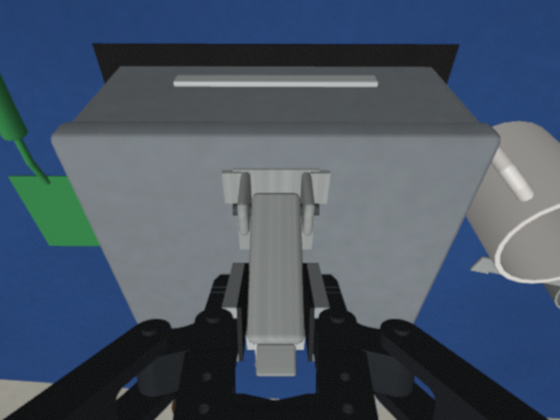

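```bash
python3 - <<'E'
from h import *
f,T=wrist()
def L(a,b,th): # a along lever, b normal (top face +)
    return W(-.062+a*np.cos(th)-b*np.sin(th),.0005,.127+a*np.sin(th)+b*np.cos(th))
print("ref: lid front top edge",proj(f,W(-.091,0,.108),T).round(1), "lid front lower", proj(f,W(-.091,0,.09),T).round(1))
for th in (.9,1.0,1.1,1.15,1.2,1.25,1.3,1.4):
    print(th,"front end top",proj(f,L(-.008,.005,th),T).round(1),"bar end top",proj(f,L(.062,.005,th),T).round(1),"nose end",proj(f,L(.074,0,th),T).round(1), "bar width px",(proj(f,L(.062,.005,th)+W(0,.024,0)-W(0,0,0),T)-proj(f,L(.062,.005,th),T)).round(1)[0])
E
```

```text
ref: lid front top edge [275.1 133.3] lid front lower [275.1 115.4]
0.9 front end top [276.2 187.3] bar end top [276.5 340.4] nose end [276.5 366. ] bar width px 53.9
1.0 front end top [276.2 186.7] bar end top [276.5 341. ] nose end [276.5 369.5] bar width px 55.9
1.1 front end top [276.2 186.4] bar end top [276.6 340.2] nose end [276.6 371.3] bar width px 58.1
1.15 front end top [276.2 186.3] bar end top [276.6 339.1] nose end [276.6 371.5] bar width px 59.2
1.2 front end top [276.2 186.3] bar end top [276.6 337.6] nose end [276.6 371.3] bar width px 60.3
1.25 front end top [276.2 186.3] bar end top [276.6 335.6] nose end [276.7 370.5] bar width px 61.4
1.3 front end top [276.2 186.3] bar end top [276.6 333.1] nose end [276.7 369.1] bar width px 62.5
1.4 front end top [276.2 186.6] bar end top [276.7 326.6] nose end [276.7 364.5] bar width px 64.7
```

```bash
python3 - <<'E'
from h import *
f,T=wrist()
for n,X in {"box front bottom":(-.085,0,0),"box fb L":(-.085,-.11,0),"box fb R":(-.085,.11,0),"lid ft L":(-.091,-.11,.108),"lid ft R":(-.091,.11,.108),"lid bl L":(-.091,-.11,.09),"ear":(-.062,.018,.136),"ear R":(-.062,.021,.136)}.items():
    print(n,proj(f,W(*X),T).round(1))
cv2.imwrite("pics/w5z.png",cv2.resize(f["img"][40:400,200:350,::-1],None,fx=1.6,fy=1.6,interpolation=cv2.INTER_CUBIC))
g=arm.grab_frame("scene"); 
cv2.imwrite("pics/s5.png",cv2.resize(g["img"][150:250,200:330,::-1],None,fx=6,fy=6,interpolation=cv2.INTER_CUBIC))
for th in (1.0,1.1,1.2,1.3): print(th,proj(g,W(-.062+.074*np.cos(th),0,.127+.074*np.sin(th))).round(1), (6*(proj(g,W(-.062+.074*np.cos(th),0,.127+.074*np.sin(th)))-[200,150])).round())
print("pivot",(6*(proj(g,W(-.062,0,.127))-[200,150])).round(),"lid corners",[(6*(proj(g,W(x,y,.108))-[200,150])).round() for x,y in((-.091,-.11),(.085,-.11),(-.091,.11))])
print(arm.current_clock())
E
```

```text
box front bottom [275.1  63.6]
box fb L [120.   63.7]
box fb R [430.2  63.5]
lid ft L [ 43.5 133.5]
lid ft R [506.8 133.1]
lid bl L [ 60.3 115.7]
ear [313.5 218.2]
ear R [319.9 218.2]
1.0 [258.9 164.4] [353.  86.]
1.1 [256.7 162.6] [340.  76.]
1.2 [254.5 161. ] [327.  66.]
1.3 [252.2 159.7] [313.  58.]
pivot [278. 188.] lid corners [array([ 96., 318.]), array([454., 424.]), array([339., 114.])]
22.95
```

View pics/w5z.png

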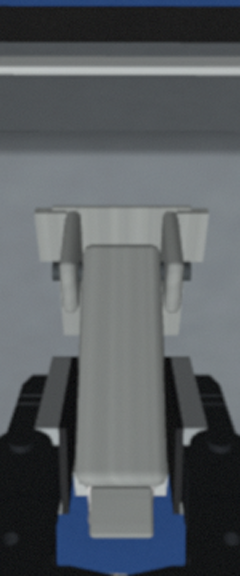

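View pics/s5.png

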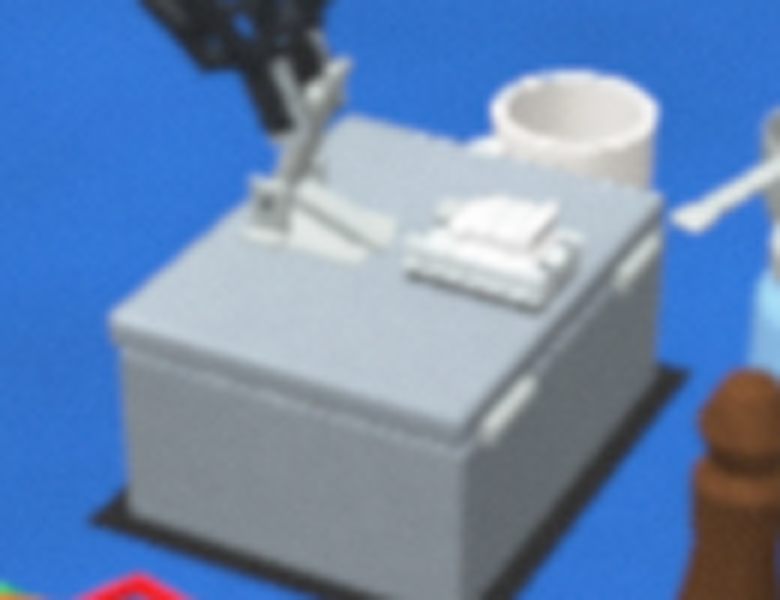

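Against a +15 px offset of the scene camera, the nose tip at (342,66) in that zoom fits a lever angle of about 1.2, and the lid still looks shut. No stop has been felt yet, so I'll carry on gently.

```bash
python3 - <<'E'
from h import *
p,q=lev(1.27)
for dx in (.0075,.009,.0105,.012,.0135,.015):
    c=W(0,0,0)-W(dx,0,0)
    r=arm.move_l(p+c,ori=q,feed=.03,max_force=7); F=Favg(4); st((dx,r,F.round(1)))
    if r or F[0]>10: break
f,T=wrist(); cv2.imwrite("pics/w6z.png",cv2.resize(f["img"][40:400,200:350,::-1],None,fx=1.6,fy=1.6,interpolation=cv2.INTER_CUBIC))
g=arm.grab_frame("scene"); 
cv2.imwrite("pics/s6.png",cv2.resize(g["img"][150:250,200:330,::-1],None,fx=6,fy=6,interpolation=cv2.INTER_CUBIC))
print(arm.current_clock())
E
```

```text
(0.0075, False, array([ 3.7,  3.7, -2.7])) t23.23 case mm [-50.27   0.56 160.93] Fcase [ 4.12  4.01 -3.72]
(0.009, False, array([ 8.8,  3.4, -5.1])) t23.52 case mm [-51.4    0.54 160.85] Fcase [ 8.6   3.13 -5.38]
(0.0105, False, array([16.5,  3.9, -9.2])) t23.80 case mm [-52.28   0.56 160.85] Fcase [16.69  4.39 -9.  ]
23.9
```

View pics/s6.png

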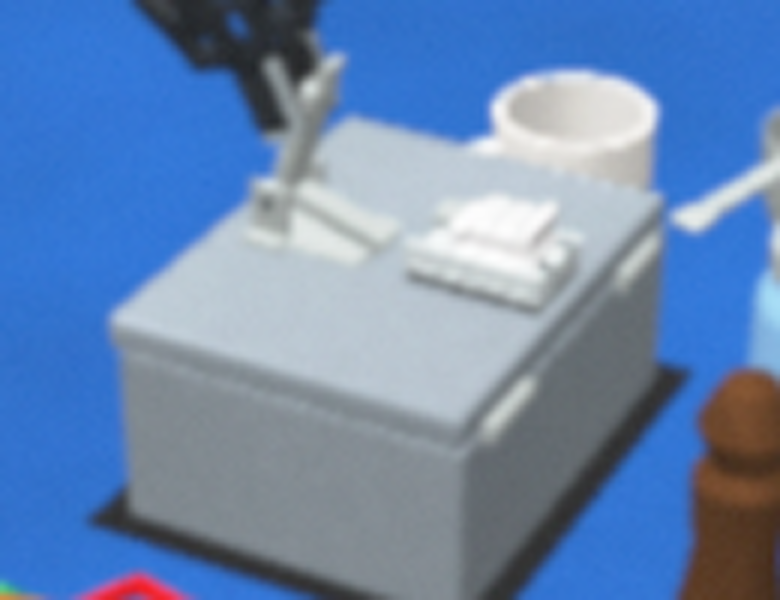

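The stop is felt at about TCP x -50.5 mm, so the lever is right up. Next I'll rotate the whole gripper rigidly with the lid about its hinge for the first 0.75 rad, so nothing slips in the pads.

```bash
python3 - <<'E'
from h import *
p,q=lev(1.27); p=p+W(0,0,0)-W(.0087,0,0)
arm.move_l(p,ori=q,feed=.03); arm.move_gripper(0,45); st("start")
P0=casexz(p); pit0=.32*1.27; L=[.04,.12,.25,.4,.55,.7,.8]
def pose(l):
    v=P0-H; c,s=np.cos(l),np.sin(l); g=H+[c*v[0]+s*v[1],-s*v[0]+c*v[1]]
    return W(g[0],.0005,g[1]),Q(pit0-l,-1)
print([arm.ik(*pose(l)) is not None for l in L])
for l in L:
    try: r=arm.move_l(*pose(l),feed=.10,max_force=25)
    except arm.MotionError as e: print(e); break
    st((l,r))
    if r: break
print(Favg(4).round(1),arm.current_gripper_width())
g=arm.grab_frame("scene"); cv2.imwrite("pics/s7.png",cv2.resize(g["img"][80:280,160:400,::-1],None,fx=3,fy=3,interpolation=cv2.INTER_CUBIC))
print(arm.current_clock())
E
```

```text
start t24.37 case mm [-51.85   0.53 160.72] Fcase [3.38 3.83 0.88]
[True, True, True, True, True, True, True]
(0.04, False) t24.62 case mm [-49.42   0.53 165.32] Fcase [ 0.71  4.36 -1.52]
(0.12, False) t24.89 case mm [-42.79   0.52 175.65] Fcase [ 2.97  3.02 -2.64]
(0.25, False) t25.24 case mm [-30.68   0.49 191.35] Fcase [ 1.48  4.63 -2.18]
(0.4, False) t25.62 case mm [-14.38   0.47 207.56] Fcase [ 2.56  3.02 -3.49]
(0.55, True) t25.84 case mm [ -4.99   0.55 208.84] Fcase [-0.87  0.63 -4.22]
[ 2.2 -0.  -5.3] 0.022414434494215835
25.925
```

View pics/s7.png

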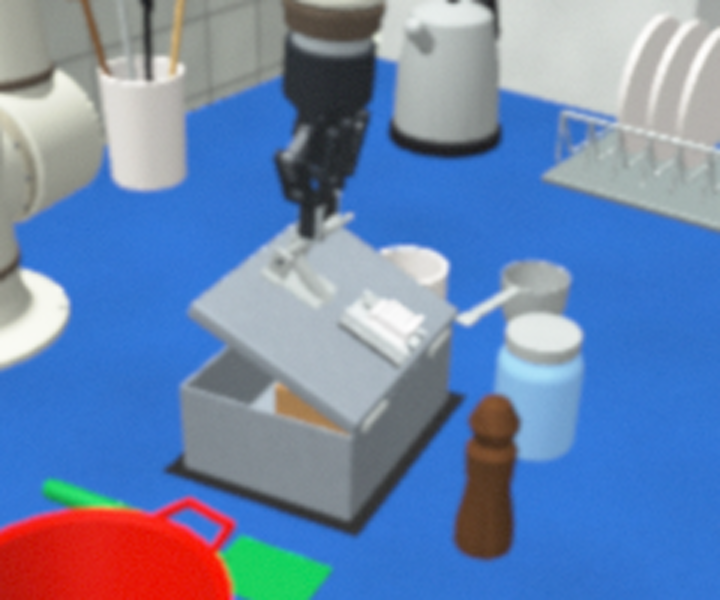

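Something tripped the 25 N limit at about 0.45 rad. The picture shows the lid half up and the lever still in the jaws. I'll check the state before moving on.

```bash
python3 - <<'E'
from h import *
print(np.round(arm.current_joint_positions(),3),np.round(arm.current_qvel(),2)); st()
R=Rt.from_quat(arm.current_ee_rot()).as_matrix(); A=Rt.from_euler('z',-yaw).as_matrix()@R; print(A.round(3)); print("pitch",np.arctan2(A[0,2],-A[2,2]))
print(np.round(arm.current_wrist_torque(),2))
f,T=wrist(); cv2.imwrite("pics/w7.png",f["img"][:,:,::-1])
g=arm.grab_frame("scene"); cv2.imwrite("pics/s7b.png",cv2.resize(g["img"][130:240,210:330,::-1],None,fx=5,fy=5,interpolation=cv2.INTER_CUBIC))
E
```

```text
[ 0.173 -0.099 -0.051  1.687  0.    -0.002] [ 0.   -0.11 -0.06 -0.02  0.    0.  ]
 t25.93 case mm [ -6.9    0.58 210.84] Fcase [  2.62   0.23 -13.04]
[[-0.998 -0.    -0.068]
 [-0.     1.     0.   ]
 [ 0.068  0.    -0.998]]
pitch -0.06800457589105131
[ 0.27 -1.1  -0.1 ]
```

View pics/w7.png

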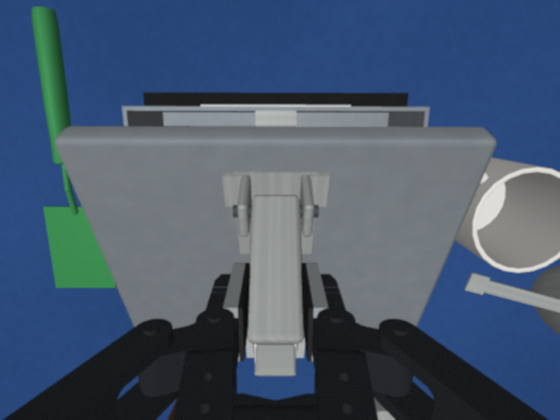

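View pics/s7b.png

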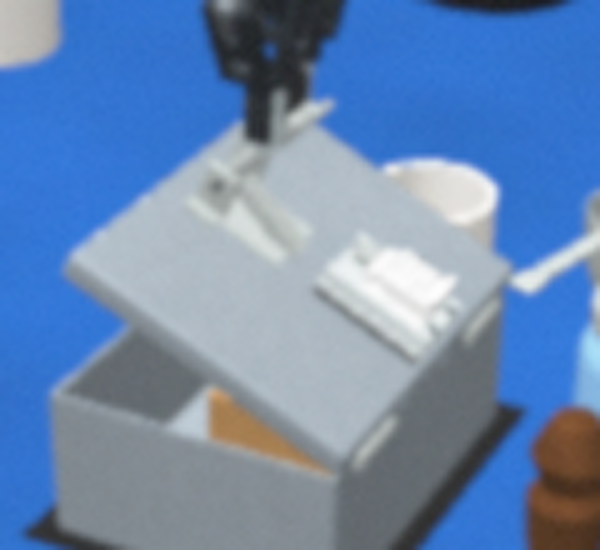

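```bash
python3 - <<'E'
from h import *
arm.hold(.1); st()
p,q=lev(1.27); p=p+W(0,0,0)-W(.0087,0,0); P0=casexz(p); pit0=.32*1.27
def pose(l):
    v=P0-H; c,s=np.cos(l),np.sin(l); g=H+[c*v[0]+s*v[1],-s*v[0]+c*v[1]]
    return W(g[0],.0005,g[1]),Q(pit0-l,-1)
for l in (.48,.56,.64,.72,.8):
    r=arm.move_l(*pose(l),feed=.06,max_force=20); st((l,r))
    if r: break
print(Favg(4).round(1),arm.current_gripper_width())
f,T=wrist(); cv2.imwrite("pics/w8.png",f["img"][:,:,::-1])
g=arm.grab_frame("scene"); cv2.imwrite("pics/s8.png",cv2.resize(g["img"][80:280,160:400,::-1],None,fx=3,fy=3,interpolation=cv2.INTER_CUBIC))
print(arm.current_clock())
E
```

```text
t26.12 case mm [ -8.3    0.65 213.41] Fcase [  6.02  -3.58 -15.69]
(0.48, False) t26.38 case mm [ -4.97   0.58 216.05] Fcase [  7.78   0.77 -16.26]
(0.56, False) t26.73 case mm [  5.54   0.58 222.78] Fcase [  4.16  -0.48 -14.26]
(0.64, False) t27.09 case mm [ 16.31   0.55 228.6 ] Fcase [  1.46   0.46 -12.5 ]
(0.72, False) t27.45 case mm [ 27.54   0.51 233.64] Fcase [  0.32   1.26 -12.15]
(0.8, False) t27.81 case mm [ 39.21   0.49 237.76] Fcase [ -1.97   0.41 -10.18]
[ -1.9   1.  -12. ] 0.02204394238967912
27.9417
```

View pics/s8.png

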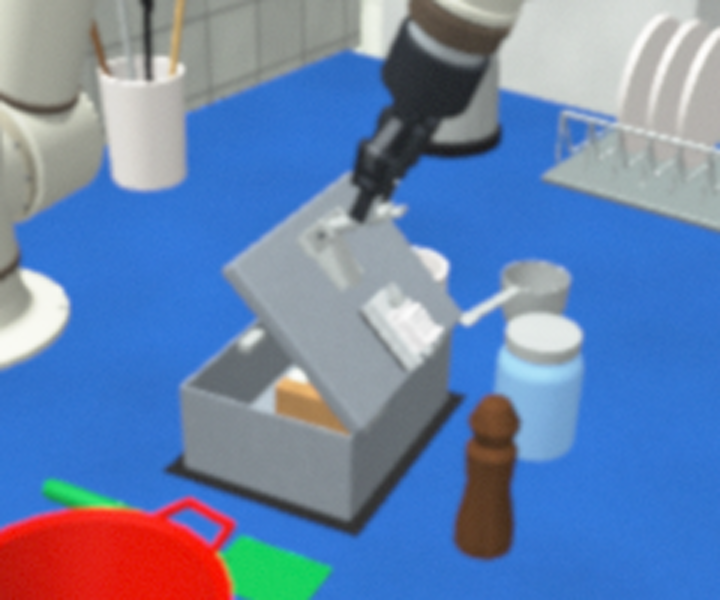

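The lid is up about 0.8 rad. Now I'll let go of the lever, retreat along the tool axis, and then push the lid's front edge from inside with the shut fingers.

```bash
python3 - <<'E'
from h import *
R=Rt.from_quat(arm.current_ee_rot()).as_matrix()
arm.move_gripper(.05); 
p=np.array(arm.current_tcp_pos()); arm.move_l(p-R[:,2]*.075,feed=.15); st("retreat")
g=arm.grab_frame("scene"); cv2.imwrite("pics/s9.png",cv2.resize(g["img"][80:280,160:400,::-1],None,fx=3,fy=3,interpolation=cv2.INTER_CUBIC))
t=arm.grab_frame("top"); cv2.imwrite("pics/t9.png",cv2.resize(t["img"][150:330,160:360,::-1],None,fx=3,fy=3,interpolation=cv2.INTER_CUBIC))
print(arm.current_clock())
E
```

```text
retreat t28.98 case mm [ 68.22   0.49 306.58] Fcase [ 0.18 -0.84 -0.13]
29.0833
```

View pics/s9.png

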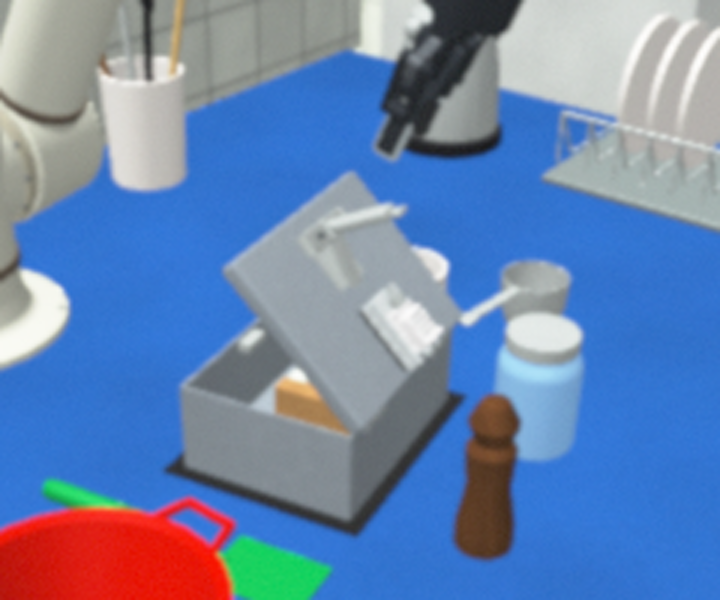

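The lid stays half open by itself and the lever stands up from it. Now going to the front to push the lid's edge.

```bash
python3 - <<'E'
from h import *
g=arm.grab_frame("scene")
def onlid(x,z,l,y=0): # point in shut-lid case coords -> world with lid angle l
    v=np.array([x,z])-H; c,s=np.cos(l),np.sin(l); q=H+[c*v[0]+s*v[1],-s*v[0]+c*v[1]]; return W(q[0],y,q[1])
for l in (.7,.8,.9):
    print(l,"edge corners",[(3*(proj(g,onlid(-.091,.108,l,y))-[160,80])).round() for y in(-.11,.11)],"pivot",(3*(proj(g,onlid(-.062,.127,l))-[160,80])).round(),"nose th1.1/1.25",[(3*(proj(g,onlid(-.062+.074*np.cos(th),.127+.074*np.sin(th),l))-[160,80])).round() for th in(1.1,1.25)])
arm.goto(W(-.03,0,.325),Q(0,-1)); arm.move_gripper(0,30)
arm.goto(W(-.085,0,.29),Q(.15,-1)); st()
arm.move_l(W(-.075,0,.205),ori=Q(0.1,-1),feed=.2); st()
arm.move_l(W(-.06,0,.205),ori=Q(0,-1),feed=.15,max_force=5); arm.hold(.1); st()
r=arm.move_l(W(-.02,0,.205),feed=.06,max_force=4); st(r)
print(arm.current_clock())
E
```

```text
0.7 edge corners [array([214., 272.]), array([337., 177.])] pivot [315. 233.] nose th1.1/1.25 [array([387., 219.]), array([381., 207.])]
0.8 edge corners [array([228., 262.]), array([350., 168.])] pivot [328. 228.] nose th1.1/1.25 [array([403., 222.]), array([399., 210.])]
0.9 edge corners [array([243., 255.]), array([364., 161.])] pivot [342. 224.] nose th1.1/1.25 [array([420., 226.]), array([417., 213.])]
 t31.02 case mm [-8.5420e+01  2.0000e-02  2.9052e+02] Fcase [-0.31 -0.72  0.61]
 t31.60 case mm [-74.51   0.   205.8 ] Fcase [-0.2  -0.77  1.05]
 t31.93 case mm [-60.1   -0.   206.76] Fcase [-0.2  -0.53  0.33]
True t32.31 case mm [-4.8050e+01 -4.0000e-02  2.0574e+02] Fcase [-0.33  0.23 -0.63]
32.3083
```

```bash
python3 - <<'E'
from h import *
for x,z in ((-.03,.207),(-.01,.209),(.01,.212),(.03,.216),(.05,.220),(.06,.222),(.068,.223)):
    r=arm.move_l(W(x,0,z),feed=.06,max_force=18); st((x,r))
    if r: break
g=arm.grab_frame("scene"); cv2.imwrite("pics/s10.png",cv2.resize(g["img"][80:280,160:400,::-1],None,fx=3,fy=3,interpolation=cv2.INTER_CUBIC))
print(arm.current_clock())
E
```

```text
(-0.03, True) t32.52 case mm [-4.5510e+01 -1.0000e-02  2.0585e+02] Fcase [-0.52 -0.03 -0.29]
32.575
```

View pics/s10.png

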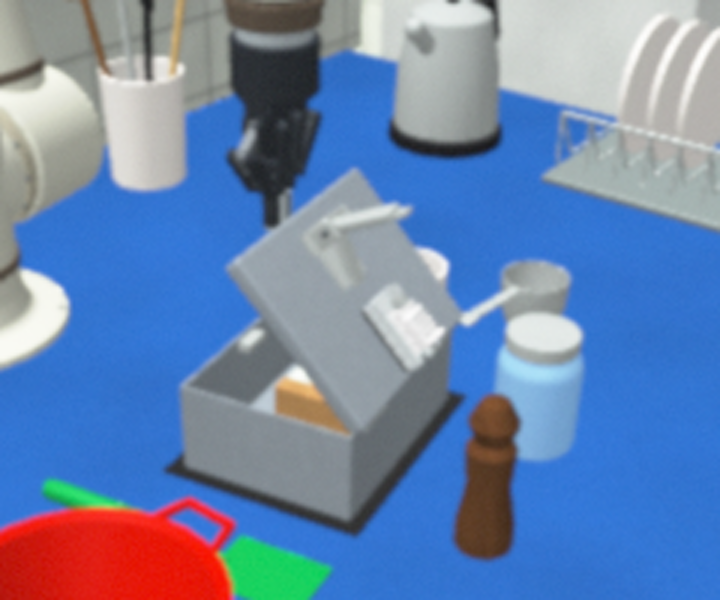

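```bash
python3 - <<'E'
from h import *
arm.move_l(W(-.052,0,.197),feed=.1); arm.hold(.05)
for x,z in ((-.04,.197),(-.03,.199),(-.02,.201),(-.0,.205)):
    r=arm.move_l(W(x,0,z),feed=.035,max_force=15); st((x,r))
    if r: break
print(arm.current_clock())
E
```

```text
(-0.04, True) t33.21 case mm [-43.45   0.   197.12] Fcase [-0.51  0.37  1.33]
33.2083
```

```bash
python3 - <<'E'
from h import *
st(); 
for x,z in ((-.038,.197),(-.03,.199),(-.015,.203),(.0,.206)):
    r=arm.move_l(W(x,0,z),feed=.04,max_force=28); st((x,r))
    if r: break
g=arm.grab_frame("scene"); cv2.imwrite("pics/s11.png",cv2.resize(g["img"][80:280,160:400,::-1],None,fx=3,fy=3,interpolation=cv2.INTER_CUBIC))
print(arm.current_clock())
E
```

```text
t33.21 case mm [-43.45   0.   197.12] Fcase [-0.51  0.37  1.33]
(-0.038, False) t33.51 case mm [-3.8760e+01 -2.0000e-02  1.9737e+02] Fcase [-9.15  0.31  6.79]
(-0.03, False) t33.87 case mm [-3.0510e+01 -1.0000e-02  1.9943e+02] Fcase [-7.89 -0.06  4.95]
(-0.015, False) t34.41 case mm [-1.4850e+01  1.0000e-02  2.0348e+02] Fcase [-3.94 -0.5   4.97]
(0.0, True) t34.71 case mm [-8.2000e+00 -2.0000e-02  2.0695e+02] Fcase [-2.48  0.35  7.24]
34.7583
```

View pics/s11.png

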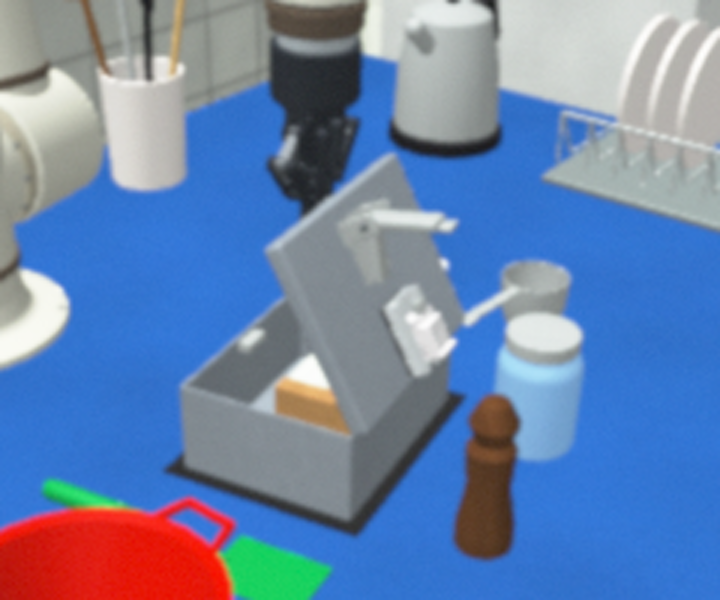

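The lid is at about 1.03 rad. The edge may be catching on a step higher up the fingers, so I'll raise the tips to keep contact near them.

```bash
python3 - <<'E'
from h import *
p=casexz(arm.current_tcp_pos())
arm.move_l(W(p[0]-.006,0,p[1]),feed=.08); arm.move_l(W(p[0]-.006,0,.224),feed=.1); arm.hold(.05)
for x,z in ((-.005,.225),(.010,.230),(.025,.235),(.04,.239),(.05,.241)):
    r=arm.move_l(W(x,0,z),feed=.04,max_force=28); st((x,r))
    if r: 
        r=arm.move_l(W(x,0,z),feed=.04,max_force=28); st(("again",x,r))
        if r: break
g=arm.grab_frame("scene"); cv2.imwrite("pics/s12.png",cv2.resize(g["img"][80:280,160:400,::-1],None,fx=3,fy=3,interpolation=cv2.INTER_CUBIC))
print(arm.current_clock())
E
```

```text
(-0.005, False) t35.76 case mm [ -4.88   0.   224.79] Fcase [-1.3  -1.21  1.01]
(0.01, False) t36.30 case mm [ 1.0200e+01 -1.0000e-02  2.2983e+02] Fcase [-1.05  1.15 -0.14]
(0.025, False) t36.84 case mm [2.5560e+01 1.0000e-02 2.3502e+02] Fcase [ 0.78 -0.32  0.31]
(0.04, False) t37.38 case mm [4.0480e+01 1.0000e-02 2.3914e+02] Fcase [0.63 0.19 0.68]
(0.05, False) t37.79 case mm [ 50.46  -0.   241.1 ] Fcase [-0.66  0.43  0.16]
37.8417
```

View pics/s12.png

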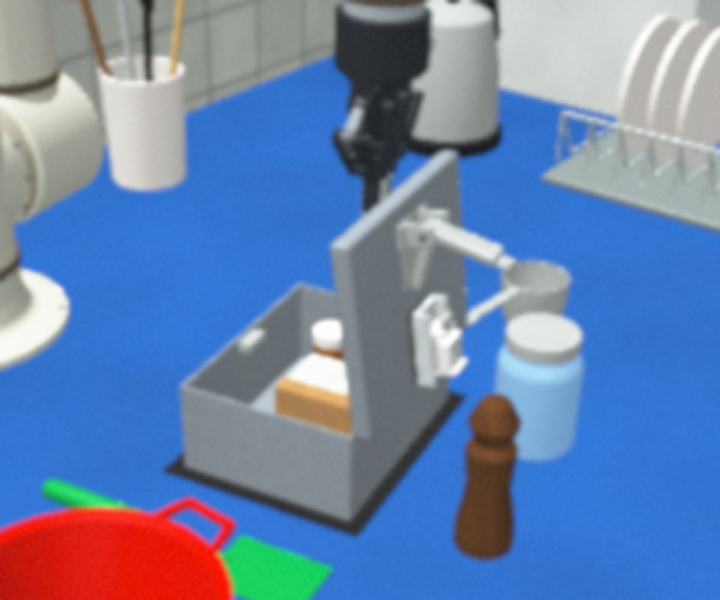

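```bash
python3 - <<'E'
from h import *
g=arm.grab_frame("scene")
def onlid(x,z,l,y=0):
    v=np.array([x,z])-H; c,s=np.cos(l),np.sin(l); q=H+[c*v[0]+s*v[1],-s*v[0]+c*v[1]]; return W(q[0],y,q[1])
k=lambda X:(6*(proj(g,X)-[240,120])).round().astype(int).tolist()
for l in (1.3,1.4,1.5,1.57,1.65):
    print(l,"inner/outer near top",k(onlid(-.091,.09,l,-.11)),k(onlid(-.091,.108,l,-.11)),"far top",k(onlid(-.091,.09,l,.11)),k(onlid(-.091,.108,l,.11)))
print("hinge near (z90, z108)",k(onlid(.085,.09,0,-.11)), "box front near top",k(W(-.085,-.11,.09)))
cv2.imwrite("pics/s13.png",cv2.resize(g["img"][120:220,240:360,::-1],None,fx=6,fy=6,interpolation=cv2.INTER_CUBIC))
E
```

```text
1.3 inner/outer near top [112, 249] [151, 248] far top [344, 60] [379, 57]
1.4 inner/outer near top [151, 250] [192, 253] far top [379, 59] [416, 60]
1.5 inner/outer near top [192, 255] [234, 262] far top [415, 62] [452, 67]
1.57 inner/outer near top [221, 261] [263, 271] far top [440, 66] [478, 74]
1.65 inner/outer near top [254, 270] [297, 284] far top [470, 73] [507, 84]
hinge near (z90, z108) [213, 640] box front near top [-130, 535]
```

View pics/s13.png

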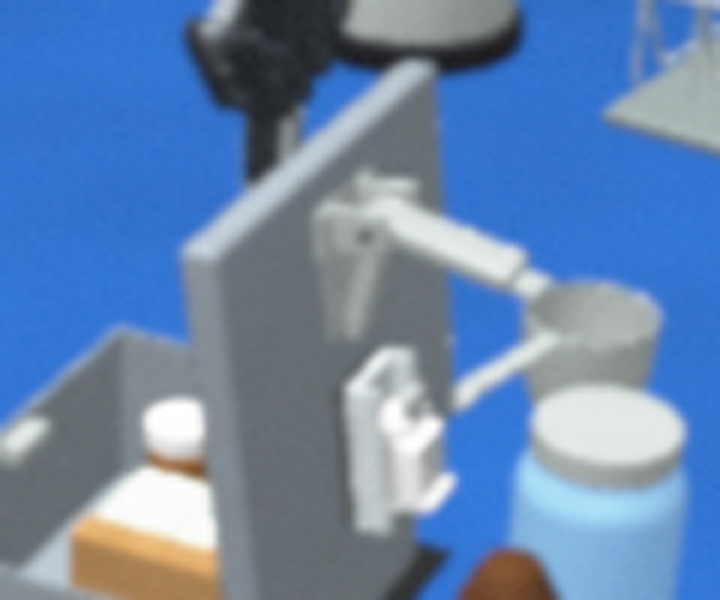

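The lid is at about 1.43 rad by both the picture and the finger position. Pushing the last bit, then backing away.

```bash
python3 - <<'E'
from h import *
r=arm.move_l(W(.063,0,.243),feed=.04,max_force=20); st(r)
r=arm.move_l(W(.0748,0,.243),feed=.03,max_force=20); st(r); print(Favg(4).round(1))
arm.move_l(W(.04,0,.243),feed=.12); arm.move_l(W(.0,0,.30),feed=.2); st()
g=arm.grab_frame("scene"); cv2.imwrite("pics/s14.png",cv2.resize(g["img"][120:220,240:360,::-1],None,fx=6,fy=6,interpolation=cv2.INTER_CUBIC))
t=arm.grab_frame("top"); cv2.imwrite("pics/t14.png",cv2.resize(t["img"][140:320,160:370,::-1],None,fx=3.5,fy=3.3,interpolation=cv2.INTER_CUBIC))
print(arm.current_clock())
E
```

```text
False t38.37 case mm [ 63.45   0.   242.99] Fcase [ 0.09 -0.3   0.01]
False t38.91 case mm [7.5060e+01 2.0000e-02 2.4284e+02] Fcase [-0.    0.06 -0.52]
[-0.1  0.1  0.2]
 t39.88 case mm [  0.82  -0.   299.53] Fcase [-0.17  0.13  0.27]
39.9833
```

View pics/s14.png

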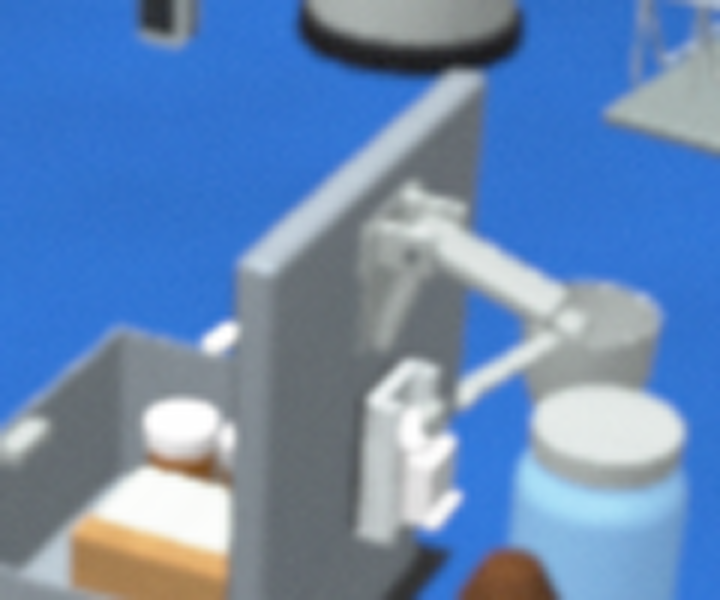

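View pics/t14.png

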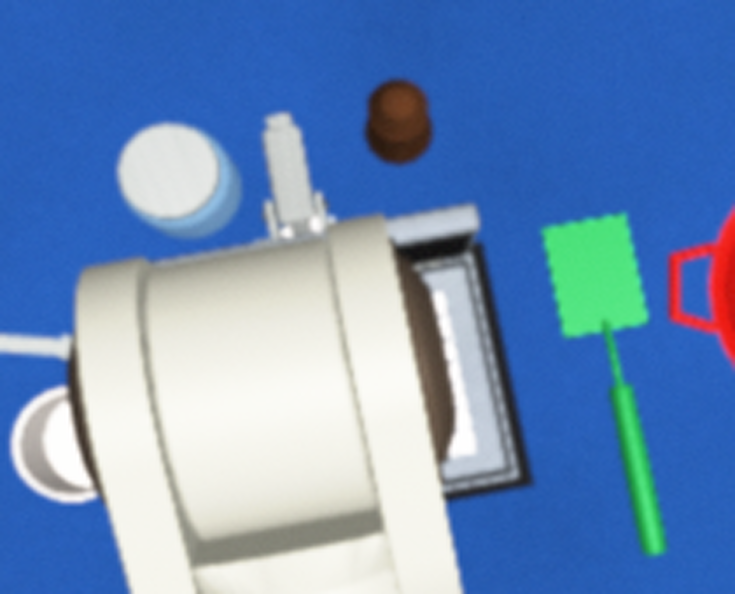

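```bash
python3 - <<'E'
from h import *
g=arm.grab_frame("scene")
def onlid(x,z,l,y=0):
    v=np.array([x,z])-H; c,s=np.cos(l),np.sin(l); q=H+[c*v[0]+s*v[1],-s*v[0]+c*v[1]]; return W(q[0],y,q[1])
k=lambda X:(6*(proj(g,X)-[240,120])).round().astype(int).tolist()
for th in (1.05,1.15,1.2,1.25): print(th,k(onlid(-.062,.127,1.56)),"nose",k(onlid(-.062+.074*np.cos(th),.127+.074*np.sin(th),1.56)))
arm.goto(W(-.12,.0,.36),Q(0,-1)); 
f,T=wrist(); cv2.imwrite("pics/w15.png",f["img"][:,:,::-1])
t=arm.grab_frame("top"); cv2.imwrite("pics/t15.png",cv2.resize(t["img"][140:320,160:370,::-1],None,fx=3.5,fy=3.3,interpolation=cv2.INTER_CUBIC))
for l in (1.5,1.57,1.65): print(l,[((proj(t,onlid(x,z,l,-.11))-[160,140])*[3.5,3.3]).round().tolist() for x,z in((-.091,.09),(-.091,.108))])
print([((proj(t,W(-.085,-.11,.09))-[160,140])*[3.5,3.3]).round().tolist(),((proj(t,W(.085,-.11,.0))-[160,140])*[3.5,3.3]).round().tolist()])
print(arm.current_clock())
E
```

```text
1.05 [415, 237] nose [554, 349]
1.15 [415, 237] nose [563, 337]
1.2 [415, 237] nose [567, 330]
1.25 [415, 237] nose [570, 323]
1.5 [[485.0, 249.0], [479.0, 221.0]]
1.57 [[481.0, 230.0], [475.0, 203.0]]
1.65 [[476.0, 209.0], [470.0, 182.0]]
[[517.0, 476.0], [465.0, 261.0]]
40.7333
```

View pics/t15.png

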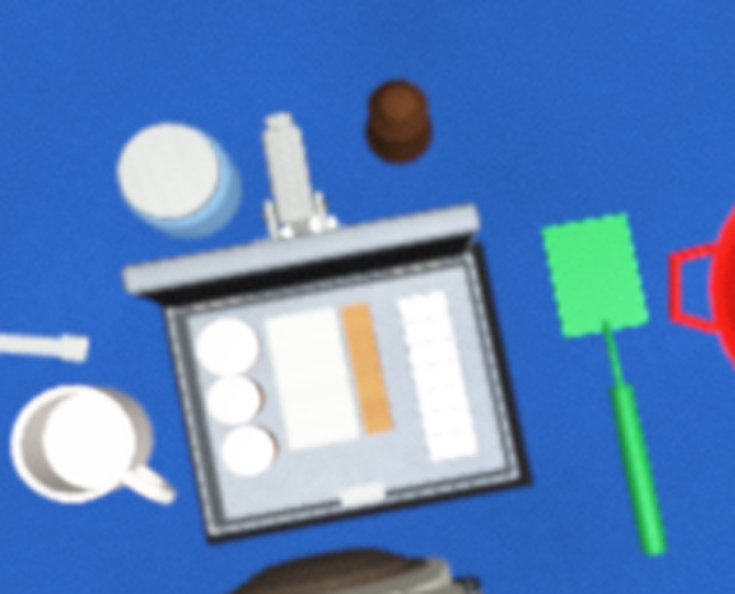

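The top view puts the lid's top edge at (480,234) inner and (476,206) outer, which gives 1.56 rad. The lever nose at (572,320) in the scene zoom fits 1.25 rad, the arm is clear, and nothing else has moved. Handing in.

```bash
python3 - <<'E'
from h import *
arm.hold(.3); st(); arm.sign_off(); print("done")
E
```

```text
t41.03 case mm [-1.1969e+02  1.0000e-02  3.5952e+02] Fcase [ 0.57  0.02 -0.42]
the job is handed in; nothing more can be done
done
```

The medicine case is open and the job is handed in at about 41 s of the 54 s allowed; no verdict is reported.

**Tab:** I pressed it to the bottom and slid it back against the hard stop, with press and push together peaking at about 17 N. On the first try I eased off 1.5 mm while still pressing, and the picture then showed only about 12 mm of travel. The second push reached the stop, and the picture showed 13.2 mm.

**Lever:** I lifted it only after the tab was fully back, up to its stop. The images give about 1.25 rad.

**Lid:** I raised it by the lever to about 0.8 rad, let go, then pushed its front edge from inside with the shut fingers. The top and scene views both give about 1.56 rad, and it stood there unsupported.

**Odd readings:** My stop limits on the force change tripped a few times while raising the lid: once at 25 N while lifting by the lever, and at 4, 15, 18 and 28 N while pushing with the fingers. They looked like short jolts; readings in between stayed at about 18 N or less.

At hand-in the robot was touching nothing, and in the last top view the mug, measuring-cup handle, jar, pepper mill and spatula stood where they were. The colander was mostly outside that view, but the arm never went near it.

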